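Change over the sample trays

TASK

Three slide-out sample trays stand side by side on the lab bench, and only one may be out at a time: with your fingertips, push the emptied tray that has been left out fully home, then hook a fingertip behind the upturned front lip of the tray that carries the round capped bottle and draw it all the way out to its stop, so that the bottle can be reached. Keep the bottle standing on its tray and leave the conical flask's tray shut. Grip nothing, not even a lip between two fingers, do not touch the bottle or the flask, and do not disturb the other things on the bench.

Things in the scene. Friction and masses are not known exactly. Their poses are not given: they have to be found in the camera images.
- tray_a (a joint): slide of the EMPTIED tray, the one that starts out (it carries only a fixed, empty white 75 x 75 x 32 mm divided rack). 0 = fully home, grows to 0.11 m at its outer stop. Stays where it is left; about 2 N to move plus light damping, tray about 0.5 kg
- tray_a_lip (a point): upturned lip of the emptied tray, a steel plate across its 90 mm front, 8 mm thick (x -4 to +4 mm), rising 34 mm above the tray floor at its back face, 30 mm at its front face, where it is pushed. Origin: mid width, mid thickness, 14 mm above the tray floor. Axes: z up, y along the lip, x along the rail INTO the unit (home is +x, out is -x)
- tray_b (a joint): slide of the tray that carries the round capped bottle. 0 = fully home (as it starts), 0.11 m = drawn out to its stop. Stays where it is left; about 2 N to move plus light damping, tray about 0.5 kg
- tray_b_lip (a point): upturned lip of the bottle's tray, to be hooked from behind. Form, origin and axes as for the emptied tray's lip. Behind it, from x = +4 to about +80 mm, the tray floor (14 mm below this origin) is clear over 84 mm of width between 10 mm high side edges: room for shut fingertips from above
- tray_b_stand (a point): point on the floor of the bottle's tray, 130 mm behind the lip's centre, moving with the tray; the bottle starts within about 15 mm of it. Tray floor is about 45 mm above the bench
- tray_c (a joint): slide of the tray that carries the conical flask. 0 = fully home, where it starts and must stay; grows as it is drawn out. Moves as easily as the others
- bottle: round glass bottle with a wide white screw cap, 48 mm diameter, 85 mm high, 0.12 kg or so, standing loose on its tray. Origin: centre of underside, z up
- flask: conical glass flask, 72 mm across the foot, 110 mm high, standing loose on the third tray. Origin: centre of underside, z up
- dish: covered plastic culture dish, 92 mm diameter, 22 mm high, on the bench nearest the robot. Origin: centre of underside, z up
- jar: small brown glass jar with black cap, 48 mm diameter, 50 mm high, on the bench nearest the robot. Origin: centre of underside, z up
- beaker: open glass beaker, 84 mm across, 110 mm high, to the left. Origin: centre of underside, z up
- reagent: large brown reagent bottle, 86 mm diameter, 180 mm high, to the right. Origin: centre of underside, z up
- tipbox: box of pipette tips, 120 x 85 mm, 80 mm high, blue with clear cover, to the right. Origin: centre of underside, z up

How it is judged:
On the way, in this order (a step that is already met when the one before it is completed fails the run):
1. the emptied tray is pushed home (within 5 mm) while the bottle's tray is still shut (value of joint tray_a below 0.005 m and value of joint tray_b below 0.012 m), for 0.2 s.
2. the bottle's tray is drawn out to its stop (within 6 mm) (value of joint tray_b above 0.104 m), for 0.2 s.
At the end, for the whole second after the job is handed in: emptied tray home (within 6 mm), flask's tray home (within 6 mm), bottle's tray out to its stop (at least 104 of 110 mm), the bottle at rest upright (within 8 degrees) on its tray within 35 mm of its standing point, the flask upright (value of joint each of tray_a, tray_c below 0.006 m and value of joint tray_b above 0.104 m and angle between each of bottle, flask's own z axis and vertical below 0.15 rad and horizontal distance between bottle and tray_b_stand below 0.035 m and z of bottle in the frame of tray_b_stand below 0.006 m and linear speed of bottle below 0.02 m/s and velocity of joint tray_b below 0.01 m/s); the robot touches nothing.
It fails at once if the bottle's tray is drawn out while the emptied tray is still out (value of joint tray_b above 0.02 m and value of joint tray_a above 0.015 m).
It fails at once if the flask's tray is drawn out, or the flask is shifted, lifted or tipped (value of joint tray_c above 0.012 m or distance of flask from where it was at the start of the episode above 0.025 m or angle between flask's own z axis and vertical above 0.4 rad).
It fails at once if the bottle or the flask is touched by the robot, or the bottle is lifted or tipped (contact force between any of the fingers, the arm and bottle above 0.5 N or contact force between any of the fingers, the arm and flask above 0.5 N or z of bottle in the frame of tray_b_stand above 0.012 m or angle between bottle's own z axis and vertical above 0.4 rad).
It fails at once if a lip is pinched between the fingers ((contact force between the fingers and tray_a_c0 above 1.5 N and contact force between the fingers and tray_a_c1 above 1.5 N) or (contact force between the fingers and tray_b_c0 above 1.5 N and contact force between the fingers and tray_b_c1 above 1.5 N)).
It fails at once if another thing on the bench is pushed, lifted or tipped (distance of any of dish, jar, beaker, reagent, tipbox from where it was at the start of the episode above 0.02 m or angle between any of dish, jar, beaker, reagent, tipbox's own z axis and vertical above 0.3 rad).
It also fails if it takes over 50 s, if anything falls off the work surface, if the arm or the gripper's body presses on something with over 40 N, if the wrist force passes 120 N, or if a joint passes its speed limit or range.

ROBOT

A 7-joint arm with a two-finger parallel gripper is mounted at the origin on the work surface. World frame = base frame: x ahead of the robot, y to its left, z up, the work surface at z = 0. Lengths are in m, angles in rad, forces in N, time in s.
With the tool pointing down it reaches from about 0.4 to 0.9 m from the base axis. Payload 5.6 kg.
Tool frame: the origin (TCP) lies midway between the tips of the shut fingers; the grasp point (between the pads) lies 19 mm behind it; y points along the fingers, z is the direction in which the jaws open and shut, and the axes are right-handed (so a half turn about y gives the same grasp; the last joint's range is limited). The gripper opens to 92 mm and grips with 3 to 60 N. Pads are 20 mm wide; open, the fingers measure 128 mm over their backs; the gripper's body (75 mm by 189 mm) begins 69 mm behind the grasp point.
Start: joints at [1.141, 0.468, -0.012, 1.603, 0.006, 1.071, -0.056], TCP at [0.245, -0.602, 0.215] pointing down, gripper open.
Joint ranges: [-2.53, 2.53], [-0.31, 2.02], [-1.57, 1.55], [0.28, 2.44], [-1.29, 4.43], [0.15, 1.84], [-2.92, 2.92]. Speed limits (rad/s): [2.57, 2.57, 3.14, 3.14, 3.14, 3.14, 3.14].

INTERFACE

Orientations are given as a 3x3 rotation matrix whose columns are the frame's x, y, z axes.
In Python, from station import env, effector, solver, viewer, workorder, search_frame, tip_of gives the robot as it stands. Calls block until the motion is done:
- env.reach(position, orientation): joint-space move of the TCP to a pose.
- env.movel(position, frame=None, rate=0.15): straight line of the TCP; frame=None keeps the orientation; rate is the mean speed in m/s.
- env.goto_joints(angles): joint-space move.
- effector.release() and effector.grasp(squeeze=None): open the fingers fully, or close them until they stop; squeeze is the grip in N (None keeps the last).
- env.pause(seconds).
- solver.inverse_kinematics(position, orientation): joint angles nearest the present ones, or None.
- env.sense(): the state.
- viewer.read_camera(name): name is "scene" or "top" or "wrist"; returns (picture, depth): 400x640x3 uint8, red, green, blue; 400x640 float32, m along the optical axis (not along the pixel's ray), 0 where there is no reading.
- viewer.camera_info(name): a dict with "intrinsics" (3x3 intrinsics, pixels), "eye" and "rotation" of the camera in the world; the wrist camera has in their place "T_tool_cam" (4x4, takes a point from camera to tool coordinates, whose origin is the TCP and whose axes are the tool frame's). Camera axes: x right, y up, looking along -z (the intrinsics and any distortion apply to the point x, -y, -z); pixel columns grow to the right and rows downward; lengths in m; the calibration is good to about 2 mm. A picture is of the moment at which its call begins: read the wrist's pose just before it. camera_info takes no time and is no camera call.
A pose or a line that the arm cannot do raises env.PlanningError and nothing moves.
- workorder.finish_job(): hands the job in, once; it reports no verdict.
Trained networks look in the newest picture that a camera, given by its name, has taken for a name from the list of things; names that differ only in an ending like _2 or _b are one class to them, and where a whole thing is asked for, a point or a joint stands for the part that bears it (a point fixed in the world has none). Each returns a list of dicts, best first, with "score" (0 to 1); they miss things now and then, are a little off and sometimes report something else, mostly with a low value. They report only what shows in the picture. A call takes as long as a camera call.
- search_frame(camera, name): "at" ([x, y, z] in m, in world coordinates, good to about 4 mm: the middle of the surface that is visible of it).
- tip_of(camera, name): "at" ([x, y, z] in m, in world coordinates, good to about 4 mm: a listed point, or the origin of a listed thing).
The state is a dict: "t": time; "joint_positions": joint angles; "joint_velocities": joint speeds; "tau": joint torques, N m; "ee_pos": TCP position; "tcp_rot": TCP orientation; "wrist_force": force on the tool from outside, world axes, zero at the start; "moment": the same for the moment, N m; "gripper_width": finger opening in m.
Only numpy, scipy, OpenCV 4.12 (cv2) and the standard library are available. Lean on these libraries where they do the work, as an engineer would, in place of code of your own. Each camera call takes 0.05 s, during which the arm holds its last target. There are 200 camera calls.

## Working session

There is one attempt and no reset: what is moved stays moved. The work goes in short steps, each a Python script; the robot and the scene stay as the last script left them, time stands still between calls to the robot, and variables do not carry over. Pictures are saved under pics/ and viewed, about 8 in all and at most 12, crops included, and the job is handed in when it is done.

```bash
ls; mkdir -p pics; python3 - <<'E'
from station import *
import cv2, numpy as np
ims=[]
for c in ["scene","top"]:
    p,d=viewer.read_camera(c); ims.append(p)
    i=viewer.camera_info(c); print(c,np.round(i["eye"],3).tolist(),np.round(i["rotation"],3).tolist(),np.round(i["intrinsics"],1).tolist())
    np.save(f"pics/{c}_d.npy",d)
    for n in ["tray_a_lip","tray_b_lip","tray_b_stand","bottle","flask","dish","jar","beaker","reagent","tipbox"]:
        print(c,n,[(round(float(r["score"]),2),np.round(r["at"],3).tolist()) for r in tip_of(c,n)[:3]])
    cv2.imwrite(f"pics/{c}0.png",p[:,:,::-1])
s=env.sense(); print(s["t"],s["ee_pos"],np.round(s["tcp_rot"],3).tolist(),s["gripper_width"])
E
```

```text
pics
scene [1.23, -0.538, 0.85] [[0.633, -0.536, 0.559], [0.774, 0.437, -0.457], [0.001, 0.722, 0.692]] [[405.4, 0.0, 312.5], [0.0, 405.4, 195.6], [0.0, 0.0, 1.0]]
scene tray_a_lip [(0.56, [0.55, 0.008, 0.059])]
scene tray_b_lip [(0.95, [0.64, 0.203, 0.059])]
scene tray_b_stand [(0.58, [0.77, 0.22, 0.044])]
scene bottle [(0.87, [0.776, 0.218, 0.043])]
scene flask [(0.59, [0.734, -0.205, 0.043])]
scene dish [(0.69, [0.396, 0.094, 0.0])]
scene jar [(0.7, [0.418, -0.126, 0.0])]
scene beaker [(0.68, [0.516, 0.404, -0.0])]
scene reagent [(0.58, [0.632, -0.402, -0.001])]
scene tipbox [(0.59, [0.468, -0.428, 0.008])]
top [0.409, -0.008, 1.097] [[-0.005, 0.988, -0.155], [-1.0, -0.005, -0.0], [-0.001, 0.155, 0.988]] [[367.6, 0.0, 316.2], [0.0, 367.6, 194.7], [0.0, 0.0, 1.0]]
top tray_a_lip [(0.92, [0.551, 0.009, 0.059]), (0.31, [0.637, -0.402, -0.0])]
top tray_b_lip [(0.64, [0.64, 0.197, 0.06]), (0.5, [0.766, 0.216, 0.047])]
top tray_b_stand [(0.56, [0.768, 0.216, 0.046]), (0.54, [0.634, -0.403, 0.0])]
top bottle [(0.78, [0.774, 0.217, 0.043])]
top flask [(0.56, [0.739, -0.208, 0.049])]
top dish [(0.83, [0.397, 0.095, -0.002])]
top jar [(0.78, [0.417, -0.12, -0.001]), (0.67, [0.639, 0.201, 0.058])]
top beaker [(0.88, [0.518, 0.405, 0.0]), (0.21, [0.395, 0.096, -0.0])]
top reagent [(0.98, [0.637, -0.402, 0.0])]
top tipbox [(0.82, [0.47, -0.428, -0.003])]
1.1 [ 0.24515072 -0.60200039  0.21459283] [[-0.926, -0.0, 0.377], [-0.377, -0.0, -0.926], [0.0, -1.0, 0.0]] 0.09202604009581491
```

View pics/scene0.png

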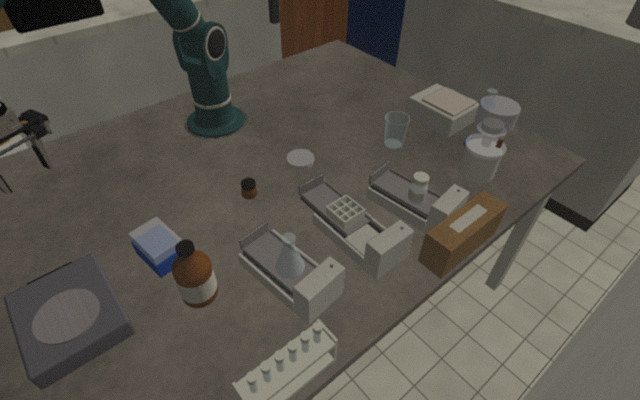

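View pics/top0.png

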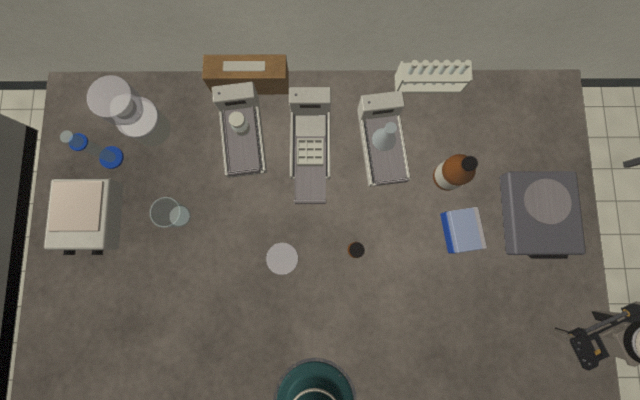

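The scene view shows the three trays: the emptied tray with its rack at about (345,210), the bottle's tray (405,190) and the flask's tray (280,260). In the top view the lips are at A (310,201), B (244,172) and C (388,182). The dish (282,259) and jar (356,250) are nearest the robot. Next I'll get the rail yaw of A and B from depth.

```bash
cat > h.py <<'E'
from station import *
import numpy as np, cv2
def cloud(c):
    p,d=viewer.read_camera(c); i=viewer.camera_info(c); K=i["intrinsics"]
    v,u=np.mgrid[:400,:640]; q=np.stack([(u-K[0][2])/K[0][0]*d,-(v-K[1][2])/K[1][1]*d,-d],-1)
    w=q@np.array(i["rotation"]).T+np.array(i["eye"]); w[d==0]=np.nan
    return p,w
def R(yaw):
    y=np.array([0,0,-1.]); z=np.array([np.sin(yaw),-np.cos(yaw),0]); return np.stack([np.cross(y,z),y,z],1)
def loc(o,yaw,x,y=0,z=0):
    c,s=np.cos(yaw),np.sin(yaw); return np.array([o[0]+c*x-s*y,o[1]+s*x+c*y,o[2]+z])
def st():
    s=env.sense(); return round(s["t"],2),np.round(s["ee_pos"],4).tolist(),np.round(s["wrist_force"],1).tolist()
E
python3 - <<'E'
from h import *
p,w=cloud("top"); z=w[...,2]
for n,xr,yr in [("A",(.5,.76),(-.08,.09)),("B",(.6,.72),(.12,.30)),("C",(.56,.68),(-.28,-.1))]:
    m=(z>.036)&(z<.1)&(w[...,0]>xr[0])&(w[...,0]<xr[1])&(w[...,1]>yr[0])&(w[...,1]<yr[1])
    q=w[m]; m2=(q[:,2]<.06); 
    print(n,len(q),"all",cv2.minAreaRect(q[:,:2].astype(np.float32)*1000),"floor z",np.round(np.median(q[m2,2]),4),"lip top",np.round(np.percentile(q[:,2],[95,99]),4))
    # centreline by rows
    L=[]
    for x in np.arange(xr[0],xr[1],.012):
        k=q[(abs(q[:,0]-x)<.006)]
        if len(k)>8: L.append((x,k[:,1].min(),k[:,1].max(),k[:,2].max()))
    print(np.round(L,3).tolist())
E
```

```text
A 2339 all ((653.194091796875, 9.905029296875), (211.561767578125, 119.60870361328125), 0.004183666780591011) floor z 0.045 lip top [0.0766 0.0795]
[[0.548, -0.033, 0.055, 0.082], [0.56, -0.033, 0.055, 0.075], [0.572, -0.033, 0.053, 0.057], [0.584, -0.033, 0.053, 0.057], [0.596, -0.033, 0.053, 0.057], [0.608, -0.033, 0.053, 0.058], [0.62, -0.033, 0.054, 0.056], [0.632, -0.049, 0.069, 0.057], [0.644, -0.049, 0.069, 0.057], [0.656, -0.049, 0.069, 0.083], [0.668, -0.049, 0.069, 0.08], [0.68, -0.049, 0.069, 0.079], [0.692, -0.049, 0.07, 0.08], [0.704, -0.049, 0.07, 0.08], [0.716, -0.05, 0.07, 0.08], [0.728, -0.05, 0.07, 0.08], [0.74, -0.05, 0.07, 0.076], [0.752, -0.05, 0.067, 0.055]]
B 1030 all ((679.950439453125, 205.13247680664062), (92.54261779785156, 120.25150299072266), 6.879532814025879) floor z 0.0443 lip top [0.0762 0.0792]
[[0.636, 0.155, 0.261, 0.082], [0.648, 0.145, 0.261, 0.081], [0.66, 0.142, 0.261, 0.059], [0.672, 0.143, 0.264, 0.058], [0.684, 0.146, 0.265, 0.057], [0.696, 0.149, 0.268, 0.059], [0.708, 0.149, 0.269, 0.057]]
C 920 all ((643.1520385742188, -220.03756713867188), (79.80863952636719, 120.78648376464844), 4.150310516357422) floor z 0.0443 lip top [0.0761 0.0797]
[[0.596, -0.197, -0.181, 0.076], [0.608, -0.268, -0.165, 0.082], [0.62, -0.267, -0.165, 0.081], [0.632, -0.28, -0.163, 0.056], [0.644, -0.279, -0.16, 0.057], [0.656, -0.279, -0.16, 0.055], [0.668, -0.279, -0.158, 0.058]]
```

```bash
python3 - <<'E'
from h import *
p=np.array(env.sense()["ee_pos"])
effector.grasp(5)
env.movel([p[0],p[1],.30],rate=.25)
env.reach([.500,.010,.25],R(0)); print(st())
env.movel([.500,.010,.058],rate=.15); print(st(), env.sense()["gripper_width"])
f0=np.array(env.sense()["wrist_force"])
x=.53
env.movel([x,.010,.058],rate=.1)
while x<.66:
    x+=.006; env.movel([x,.010,.058],rate=.04)
    s=env.sense(); f=np.array(s["wrist_force"])-f0; print(round(x,3),np.round(s["ee_pos"],4),np.round(f,1))
    if abs(f[0])>10: break
print(st())
E
```

```text
(5.35, [0.5002, 0.0091, 0.2499], [-0.7, 0.1, 0.2])
(6.78, [0.5006, 0.0101, 0.0587], [0.0, 0.0, -0.1]) 7.805890393713482e-05
0.536 [0.536 0.01  0.058] [-0.2  0.8 -0.5]
0.542 [0.5423 0.01   0.058 ] [ 0.1 -0.4  0.7]
0.548 [0.5486 0.01   0.058 ] [0.3 0.3 0. ]
0.554 [0.5546 0.01   0.058 ] [ 0.  -0.1  0.7]
0.56 [0.5606 0.01   0.058 ] [ 0.5 -0.1  0.7]
0.566 [0.5666 0.01   0.058 ] [-0.3  0.5  0.7]
0.572 [0.5726 0.01   0.058 ] [-0.9 -0.5 -0. ]
0.578 [0.5786 0.01   0.0581] [0.2 0.3 0.5]
0.584 [0.5846 0.01   0.058 ] [-0.1 -0.8  0.9]
0.59 [0.5906 0.01   0.058 ] [0.1 0.4 0.8]
0.596 [0.5966 0.01   0.058 ] [ 0.4 -0.1  0.4]
0.602 [0.6026 0.01   0.058 ] [1.3 0.6 1. ]
0.608 [0.6086 0.0101 0.058 ] [ 0.1  0.3 -0.2]
0.614 [0.6124 0.01   0.0577] [-5.6 -0.3  4.2]
0.62 [0.6126 0.0099 0.0575] [-21.7  -0.4  17.2]
(11.73, [0.6126, 0.0099, 0.0575], [-21.7, -0.4, 17.1])
```

```bash
python3 - <<'E'
from h import *
env.movel([.58,.010,.058],rate=.1)
env.movel([.56,.010,.22],rate=.25); print(st())
p,w=cloud("scene"); cv2.imwrite("pics/s1.png",cv2.resize(p[130:330,200:500,::-1],None,fx=2.6,fy=2.6))
for n in ["tray_a_lip","tray_b_lip"]: print(n,[(round(r["score"],2),np.round(r["at"],3)) for r in tip_of("scene",n)])
z=w[...,2]
for nm,y,xr in [("A",.010,(.52,.72)),("B",.200,(.6,.7)),("C",-.216,(.56,.68))]:
    m=(abs(w[...,1]-y)<.03)&(z>.07)&(z<.085)&(w[...,0]>xr[0])&(w[...,0]<xr[1]); print(nm,np.round(np.sort(w[m][:,0])[::8],3))
E
```

```text
(13.08, [0.5595, 0.0097, 0.2189], [-0.1, -0.2, -0.1])
tray_a_lip [(0.9, array([0.628, 0.008, 0.061]))]
tray_b_lip [(0.83, array([0.64 , 0.203, 0.06 ]))]
A [0.622 0.628 0.629 0.63  0.63  0.631 0.631 0.632 0.633]
B [0.633 0.639 0.641 0.642 0.644 0.645 0.648]
C [0.604 0.608 0.609 0.61  0.611 0.612 0.613 0.614 0.615 0.616 0.619]
```

View pics/s1.png

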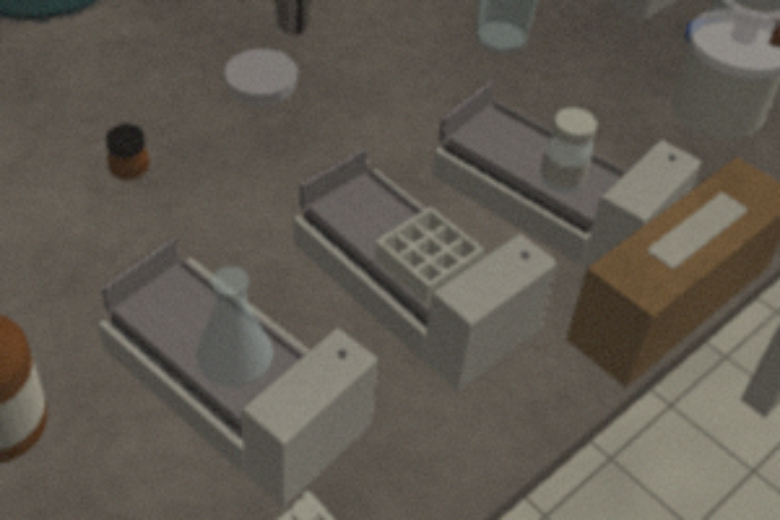

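The emptied tray at (330,180) in the crop now sits flush with its rail fronts, like the other two trays. The arm reached a hard stop at 21 N. Next is the bottle's tray, whose lip is at crop (465,115).

```bash
python3 - <<'E'
from h import *
o=np.array([.640,.2015,.0595]); a=.120
env.reach(loc(o,a,.036,0,.18),R(a)); print(st())
env.movel(loc(o,a,.036,0,.05),rate=.15)
env.movel(loc(o,a,.036,0,-.003),rate=.06); print(st())
f0=np.array(env.sense()["wrist_force"]); u=np.array([np.cos(a),np.sin(a),0])
env.movel(loc(o,a,.018,0,-.003),rate=.05)
x=.018
while x>-.115:
    x-=.006; env.movel(loc(o,a,x,0,-.003),rate=.04)
    s=env.sense(); f=np.array(s["wrist_force"])-f0; print(round(x,3),round((s["ee_pos"]-o)@u,4),np.round(f,1))
    if f@u>10 or abs(f[2])>25: break
print(st())
E
```

```text
(14.14, [0.6756, 0.204, 0.2387], [-0.6, -1.2, -0.1])
(16.19, [0.6761, 0.206, 0.057], [-0.1, 0.8, 0.4])
0.012 0.0118 [-0.2 -1.4 -0.9]
0.006 0.0055 [-0.5 -0.8 -0.4]
-0.0 -0.0005 [ 0.2 -0.8  0.3]
-0.006 -0.0065 [ 0.1 -0.5 -1. ]
-0.012 -0.0125 [ 0.5 -0.7 -0.9]
-0.018 -0.0185 [ 0.4 -0.3  0.4]
-0.024 -0.0246 [ 0.3 -0.8 -0.4]
-0.03 -0.0306 [ 0.1 -1.1  0.4]
-0.036 -0.0365 [ 0.  -1.2 -0. ]
-0.042 -0.0426 [ 0.7 -1.2 -0.8]
-0.048 -0.0486 [ 0.4 -1.4 -0.2]
-0.054 -0.0546 [ 0.3 -0.2 -0.3]
-0.06 -0.0605 [-0.9 -0.9  0. ]
-0.066 -0.0666 [ 0.1 -0.8 -0.4]
-0.072 -0.0725 [-0.2 -0.6 -0.1]
-0.078 -0.0786 [-0.2 -0.8 -1.2]
-0.084 -0.0846 [ 0.1 -0.9  0.1]
-0.09 -0.0906 [ 0.3 -0.5 -0.5]
-0.096 -0.0966 [ 0.1 -0.6 -0.1]
-0.102 -0.0968 [ 13.1   1.6 -10.9]
(22.7, [0.5439, 0.1899, 0.057], [13.1, 2.4, -10.5])
```

```bash
python3 - <<'E'
from h import *
o=np.array([.640,.2015,.0595]); a=.120
env.movel(loc(o,a,-.078,0,-.003),rate=.05)
env.movel(loc(o,a,-.078,0,.24),rate=.15); 
env.reach([.42,-.25,.32],R(-.5)); print(st())
p,w=cloud("scene"); cv2.imwrite("pics/s2.png",cv2.resize(p[110:330,190:510,::-1],None,fx=2.5,fy=2.5))
for n in ["tray_a_lip","tray_b_lip","tray_b_stand","bottle","flask","dish","jar","beaker"]: print(n,[(round(r["score"],2),np.round(r["at"],3)) for r in tip_of("scene",n)])
E
```

```text
(26.8, [0.4208, -0.2489, 0.32], [-0.3, -0.4, 0.7])
tray_a_lip [(0.82, array([0.628, 0.008, 0.058])), (0.46, array([ 0.418, -0.123, -0.001]))]
tray_b_lip [(0.61, array([0.532, 0.188, 0.062]))]
tray_b_stand [(0.5, array([ 0.468, -0.427,  0.003]))]
bottle [(0.75, array([ 0.515,  0.402, -0.   ])), (0.57, array([0.662, 0.199, 0.048]))]
flask [(0.84, array([ 0.735, -0.206,  0.045])), (0.41, array([0.625, 0.006, 0.059]))]
dish []
jar [(0.51, array([ 0.42 , -0.124, -0.   ]))]
beaker [(0.55, array([ 0.514,  0.404, -0.001]))]
```

View pics/s2.png

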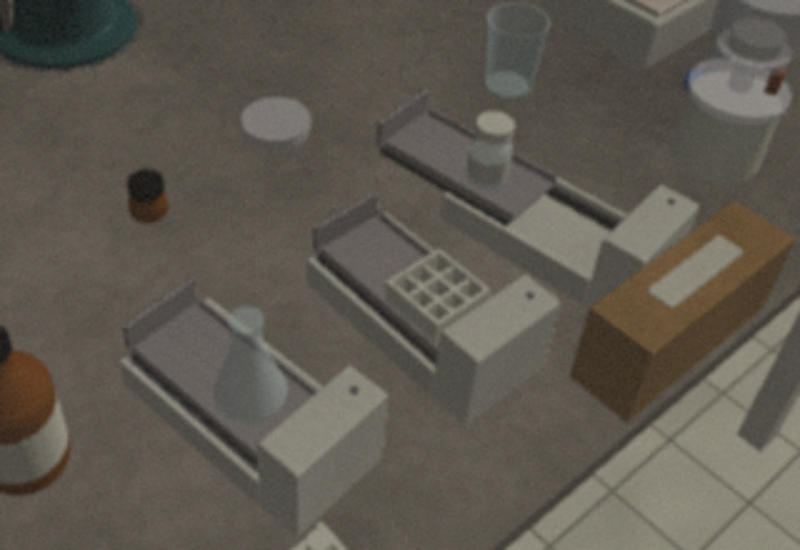

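In the picture the bottle's tray is out, with its lip at (403,120) and the bottle upright at (492,150). The emptied tray (345,225) and the flask's tray (160,310) are home. Handing in.

```bash
python3 -c "
from station import *
workorder.finish_job()"
```

```text
the job is handed in; nothing more can be done
```

I pushed the emptied tray home, then drew the bottle's tray out to its stop, and handed the job in. No verdict is reported. The last recorded time was 26.8 s, against the 50 s limit.

- **Emptied tray:** I pushed it with shut fingertips against the front face of its lip until it met a hard stop, with about 21 N of horizontal force. Afterwards the lip sat at x ≈ 0.628 m, flush with its rail fronts like the other two trays were then.
- **Bottle's tray:** I hooked the lip from behind with the shut fingertips and drew it out until it met its stop at about 13 N. The camera puts the lip about 109 mm out of the 110 mm travel.
- **Bottle:** It stands upright on its tray, about 130 mm behind the lip, which is where its standing point should be.
- **Everything else:** The flask's tray is still shut, and the flask, jar and beaker are within about 4 mm of their starting positions. The arm was clear of everything.

Some of the final checks gave nothing useful:
- **Standing point:** The network's only match was false (it pointed at the tip box).
- **Bottle:** Its top match was actually the beaker; the second match was the bottle.
- **Dish:** The network missed it, but the picture shows it, apparently undisturbed.
- **Reagent bottle and tip box:** I did not check either one by name. The arm only passed well above them.

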